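Load the full clip drum on the bag closer

TASK

Two look-alike sealed clip drums stand on the counter, one full and one used up: feel by lifting which is the heavy, full one. Mount the full drum on the upright spindle of the bag closer, lowering it gently until it sits fully home on its seat, and put the used-up drum in the low wooden tray for empties. Leave the two tins and the scanner where they are.

Things in the scene. Friction and masses are not known exactly. Their poses are not given: they have to be found in the camera images.
- drum_a_center (a point): Centre (half-way up, on the axis) of one of two identical-looking sealed white plastic clip drums: upright cylinder, 58 mm outer diameter, 56 mm high, with a 25 mm bore right through along its z axis. Starts standing on the counter, either way round the same. One of the two drums is full (about 450 g, between 380 and 520 g), the other used up (about 90 g, between 70 and 115 g); only the weight tells which.
- drum_b_center (a point): Centre of the other, identical-looking drum (same sizes, see drum_a_center).
- spindle_seat (a point): Centre of the round black seat (48 mm diameter) at the foot of the bag closer's steel spindle, 28 mm above the counter; z up along the spindle. A drum fully home has its centre 28 mm above this point. The spindle is 20 mm thick and rises 62 mm above the seat, its top 8 mm tapering to 12 mm.
- closer: Bag closer, a fixed grey bench machine. Origin: on the spindle's axis at counter height; z up. Its base plate (22 mm high) reaches 80 mm to +x and -x of this frame, 55 mm to +y and 275 mm to -y. On it, from y = -145 mm to -265 mm, stands its head block, 130 mm wide, 147 mm high, with a crank on top up to 182 mm.
- spindle_tip (a point): Top of the spindle, on its axis, 62 mm above the seat.
- tray_in (a point): Centre of the inner floor of the fixed low plywood tray for empties: outside 170 mm (its x) by 190 mm (its y), walls 5 mm thick, rim 35 mm above the counter; floor 5 mm above the counter. Axes along the tray's sides, z up.
- tin_1_center (a point): Centre of a loose round black tin, 70 mm diameter, 52 mm high. A bystander.
- tin_2_center (a point): Centre of a second such tin. A bystander.
- scanner_center (a point): Centre of a loose hand-held barcode scanner lying on the counter, about 175 mm long (its x) and 90 mm wide over its bent head, 36 mm high. A bystander.
Things that resemble listed ones, but are neither listed nor needed, are in the scene too. What is shaped like the part that bears drum_a_center but purple or red is not meant.

How it is judged:
At the end, for the whole second after the job is handed in: Full drum home on the spindle, its weight (over 2.5 N) on the machine: centre within 5 mm of the spindle axis and 25 to 31 mm above the seat, axes within 0.06 rad. Used-up drum on the tray floor: centre inside the walls, at most 34 mm above the floor. Both at rest (((contact force between drum_a and closer above 2.5 N and horizontal distance between drum_a_center and spindle_seat below 0.005 m and z of drum_a_center in the frame of spindle_seat between 0.025 and 0.031 m and angle between the z axis of drum_a_center and the z axis of spindle_seat, either way round below 0.06 rad and x of drum_b_center in the frame of tray_in between -0.08 and 0.08 m and y of drum_b_center in the frame of tray_in between -0.09 and 0.09 m and z of drum_b_center in the frame of tray_in below 0.034 m and linear speed of each of drum_a, drum_b below 0.02 m/s) or (contact force between drum_b and closer above 2.5 N and horizontal distance between drum_b_center and spindle_seat below 0.005 m and z of drum_b_center in the frame of spindle_seat between 0.025 and 0.031 m and angle between the z axis of drum_b_center and the z axis of spindle_seat, either way round below 0.06 rad and x of drum_a_center in the frame of tray_in between -0.08 and 0.08 m and y of drum_a_center in the frame of tray_in between -0.09 and 0.09 m and z of drum_a_center in the frame of tray_in below 0.034 m and linear speed of each of drum_b, drum_a below 0.02 m/s))); the robot touches nothing.
It fails at once if a drum is let fall down the spindle instead of being lowered (faster than 0.4 m/s within 20 mm of its seat) ((horizontal distance between drum_a_center and spindle_seat below 0.015 m and z of drum_a_center in the frame of spindle_seat below 0.048 m and linear speed of drum_a above 0.4 m/s) or (horizontal distance between drum_b_center and spindle_seat below 0.015 m and z of drum_b_center in the frame of spindle_seat below 0.048 m and linear speed of drum_b above 0.4 m/s)).
It fails at once if a drum is slammed or forced onto the bag closer (contact force between drum and machine over 60 N) (contact force between any of drum_a, drum_b and closer above 60 N).
It fails at once if a tin or the scanner is moved by more than 30 mm (distance of any of tin_1_center, tin_2_center, scanner_center from where it was at the start of the episode above 0.03 m).
It also fails if it takes over 54 s, if anything falls off the work surface, if the arm or the gripper's body presses on something with over 40 N, if the wrist force passes 120 N, or if a joint passes its speed limit or range.

ROBOT

A 6-joint arm with a two-finger parallel gripper is mounted at the origin on the work surface. World frame = base frame: x ahead of the robot, y to its left, z up, the work surface at z = 0. Lengths are in m, angles in rad, forces in N, time in s.
With the tool pointing down it reaches from about 0.375 to 0.9 m from the base axis. Payload 3.1 kg.
Tool frame: the origin (TCP) lies at the very end of the fingers, on their centre line; the grasp point (between the pads) lies 19 mm behind it (grip_depth is the distance from the TCP to the grasp point, in m); z points along the fingers, y is the line along which they close (so a half turn about z gives the same grasp; the last joint's range is limited). The gripper opens to 85 mm and grips with 20 to 120 N. Pads are 22 mm wide; open, the fingers measure 114 mm over their backs; the gripper's body (76 mm by 85 mm) begins 54 mm behind the grasp point. The pads swing forward as they close: fully open they stand 13 mm farther back than shut.
Start: joints at [1.081, 0.527, 1.433, -0, 1.181, -0.178], TCP at [0.191, 0.595, 0.231] pointing down, gripper open.
Joint ranges: [-3.08, 3.08], [-0.75, 2.2], [0.22, 2.44], [-1.43, 4.57], [0, 2.65], [-2.85, 2.85]. Speed limits (rad/s): [2.79, 2.79, 3.14, 3.14, 3.14, 3.14].

INTERFACE

Orientations are given as a unit quaternion [x, y, z, w].
In Python, from station import * gives the robot as it stands.
- The arm moves only by the tool apply_moves, never from a script. Its argument "plan" is a list of rows, each a list of 7 numbers: the shift along the tool's x, y, z in m, then the turn, a rotation vector about the tool's x, y, z in rad, then the gripper command: -1 is fully open, 1 is shut, values between are in proportion. In form: [[dx, dy, dz, wx, wy, wz, jaw], ...]. A call has 1 to 8 rows; each row shifts and turns the commanded pose from where the row before left it, along the tool's axes as they then stand; what a row does not reach is not made up. A row lasts 1/8 s, in which the tool goes at most 62.5 mm and 10.7 degrees, less where a joint would pass 70% of its speed; a pose out of reach is approached as far as the arm can. A call is refused whole if a number of a shift passes 0.0625 or a number of a turn 0.188, either way. A call with a gripper value outside its range is refused whole. The fingers move at their own pace and stop on an object; "force" is the grip in N (left out, the last holds). Time passes only in rows, so rows that do not move let the fingers close. It gives the time, the measured TCP pose, the force, the opening and the grip force at its end, in the units of the state.
- sense(): the state, without advancing time (a new reading comes with each control period).
- snapshot(name): name is "scene" or "top" or "wrist"; returns the picture (400x640x3 uint8, red, green, blue); there is no depth.
- calibration(name): a dict with "camera_matrix" (3x3 intrinsics, pixels), "R" (3x3) and "t" (3): a world point X has camera coordinates R X + t; the wrist camera has in their place "mount" (4x4, takes a point from camera to tool coordinates, whose origin is the TCP and whose axes are the flange's). Camera axes: x right, y down, z forward; pixel columns grow to the right and rows downward; lengths in m; the calibration is good to about 2 mm. A picture is of the moment at which its call begins: read the wrist's pose just before it. calibration takes no time and is no camera call.
- sign_off(): hands the job in; it is judged then, once.
The state is a dict: "t": time; "q": joint angles; "qd": joint speeds; "tau": joint torques, N m; "tcp_pos": TCP position; "tool_rot": TCP orientation; "force": force on the tool from outside, world axes, zero at the start; "ft_torque": the same for the moment, N m; "finger_gap": opening from 0.0 (shut) to 1.0 (fully open); "gripper_force": force on a finger pad.
Only numpy, scipy, OpenCV 4.12 (cv2) and the standard library are available. Lean on these libraries where they do the work, as an engineer would, in place of code of your own. Each camera call takes 0.05 s, during which the arm holds its last target. There are 200 camera calls.

## Working session

There is one attempt and no reset: what is moved stays moved. The work goes in short steps, Python scripts to look and compute and a tool call to move; the robot and the scene stay as the last step left them, time stands still between calls to the robot, and variables do not carry over. Pictures are saved under pics/ and viewed, at most 10 in all, crops included, and the job is handed in when it is done.

Besides the shell and the picture viewer there is one more tool, called after "Request:" as name(argument=value, ...), one argument or row to a line, values as JSON. apply_moves: Moves the arm, as the interface text tells. Its arguments: {"type":"object","properties":{"plan":{"type":"array"},"force":{"type":"number"}},"required":["plan"]}

```bash
mkdir -p pics; python3 - <<'E'
from station import *
import cv2,numpy as np
np.set_printoptions(precision=4,suppress=True)
s=sense();print(s)
for n in("scene","top"):
    im=snapshot(n);cv2.imwrite(f"pics/{n}0.png",im[:,:,::-1]);print(n,calibration(n))
print(calibration("wrist"))
E
```

```text
{'t': 0.0, 'q': array([ 1.0815,  0.5285,  1.434 ,  0.    ,  1.1814, -0.1785]), 'qd': array([ 0.0005,  0.0003,  0.0003, -0.0006,  0.0006, -0.0006]), 'tau': array([ -0.0008, -44.234 , -17.8026,  -0.0002,   0.0083,   0.    ]), 'tcp_pos': array([0.1907, 0.5944, 0.2303]), 'tool_rot': array([ 0.1548,  0.9879, -0.0011, -0.0004]), 'force': array([-0.63  , -0.0338,  0.0128]), 'ft_torque': array([-0.0265,  0.0291, -0.0645]), 'gripper_force': 0.0, 'finger_gap': 1.001114736196576}
scene {'camera_matrix': array([[377.6534,   0.    , 320.6304],
       [  0.    , 377.6534, 199.9244],
       [  0.    ,   0.    ,   1.    ]]), 'R': array([[ 0.1484,  0.9889,  0.0005],
       [ 0.829 , -0.1241, -0.5453],
       [-0.5392,  0.0813, -0.8382]]), 't': array([-0.1284, -0.4252,  1.152 ])}
top {'camera_matrix': array([[512.0835,   0.    , 308.357 ],
       [  0.    , 512.0835, 203.4696],
       [  0.    ,   0.    ,   1.    ]]), 'R': array([[ 0.0282, -0.9996,  0.0027],
       [-0.986 , -0.0282, -0.1646],
       [ 0.1646,  0.002 , -0.9864]]), 't': array([0.0307, 0.5985, 1.2063])}
{'camera_matrix': array([[325.457 ,   0.    , 324.0841],
       [  0.    , 325.457 , 197.7401],
       [  0.    ,   0.    ,   1.    ]]), 'mount': array([[-0.0005, -0.9463, -0.3233,  0.0827],
       [ 1.    , -0.0008,  0.0007, -0.0004],
       [-0.0009, -0.3233,  0.9463, -0.1432],
       [ 0.    ,  0.    ,  0.    ,  1.    ]])}
```

View pics/top0.png

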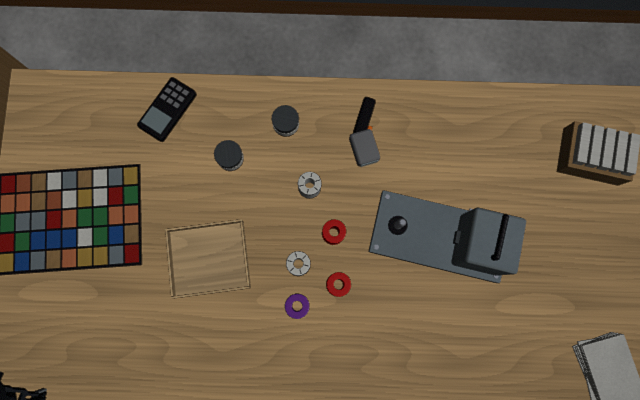

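View pics/scene0.png

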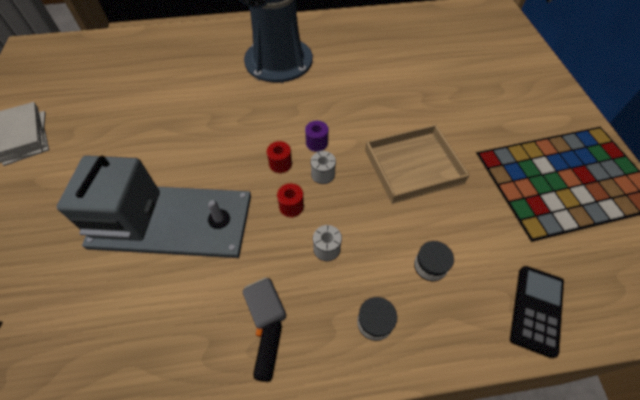

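```bash
cat > h.py <<'E'
from station import *
import cv2,numpy as np
from scipy.spatial.transform import Rotation as Ro
np.set_printoptions(precision=4,suppress=True)
def cam(n,s=None):
    c=calibration(n);K=np.array(c["camera_matrix"])
    if "mount" in c:
        s=s or sense();T=np.eye(4);T[:3,:3]=Ro.from_quat(s["tool_rot"]).as_matrix();T[:3,3]=s["tcp_pos"]
        M=np.linalg.inv(T@np.array(c["mount"]));return K,M[:3,:3],M[:3,3]
    return K,np.array(c["R"]),np.array(c["t"])
def proj(C,X):
    p=(np.atleast_2d(X)@C[1].T+C[2])@C[0].T;return p[:,:2]/p[:,2:]
def ray(C,uv,z):
    d=C[1].T@np.linalg.solve(C[0],[*uv,1]);o=-C[1].T@C[2];return o+d*(z-o[2])/d[2]
a=np.linspace(0,2*np.pi,60)
def circ(x,y,r,z): return np.c_[x+r*np.cos(a),y+r*np.sin(a),0*a+z]
def sil(C,x,y,r,z0,z1):
    m=np.zeros((1600,2560),np.uint8)
    h=cv2.convexHull(np.float32(proj(C,np.r_[circ(x,y,r,z0),circ(x,y,r,z1)])))
    cv2.fillPoly(m,[np.int32((h+.5)*4)],1);return cv2.resize(m*255,(640,400),interpolation=cv2.INTER_AREA)/255.
E
python3 - <<'E'
from h import *
ims={n:cv2.imread(f"pics/{n}0.png") for n in("scene","top")}
C={n:cam(n) for n in ims}
from scipy.optimize import minimize
for p in((309,184),(298,263)):
    x0=ray(C["top"],p,.056)[:2]
    for ns in(["top"],["scene"],["top","scene"]):
        def f(v):
            e=0
            for n in ns:
                hsv=cv2.cvtColor(ims[n],cv2.COLOR_BGR2HSV).astype(float)
                S=sil(C[n],*v,.029,0,.056);R=sil(C[n],*v,.05,0,.056)>0
                w=(hsv[...,1]<60).astype(float); e+=np.abs(w-S)[R].sum()
            return e
        r=minimize(f,x0,method="Nelder-Mead",options=dict(initial_simplex=[x0,x0+[.01,0],x0+[0,.01]],xatol=2e-4))
        print(p,x0,ns,r.x,r.fun)
T=C["top"]
print("tips",ray(T,(398,221),.09),"tray corners",*[ray(T,p,.035)[:2] for p in((166,229),(242,221),(250,288),(173,297))])
print("scene tip",ray(C["scene"],(214,203),.09))
print("base corners",*[ray(T,p,.022)[:2] for p in((384,191),(369,250),(499,282))])
print("others",*[ray(T,p,.056)[:2] for p in((334,231),(338,284),(297,306),(228,154),(285,120),(364,147))])
cr=[cv2.resize(ims["top"][185:285,350:450],(400,400),interpolation=cv2.INTER_CUBIC),cv2.resize(ims["scene"][160:260,165:265],(400,400),interpolation=cv2.INTER_CUBIC)]
cv2.imwrite("pics/cr.png",np.hstack(cr))
E
```

```text
(309, 184) [0.6448 0.0474] ['top'] [0.649  0.0469] 64.71372549019608
(309, 184) [0.6448 0.0474] ['scene'] [0.6455 0.0457] 80.1450980392157
(309, 184) [0.6448 0.0474] ['top', 'scene'] [0.6472 0.0462] 170.69803921568626
(298, 263) [0.4513 0.0684] ['top'] [0.4518 0.0691] 86.60392156862744
(298, 263) [0.4513 0.0684] ['scene'] [0.4454 0.0683] 73.53725490196078
(298, 263) [0.4513 0.0684] ['top', 'scene'] [0.4504 0.0685] 206.90980392156862
tips [ 0.5548 -0.1651  0.09  ] tray corners [0.5262 0.3958] [0.5514 0.21  ] [0.389  0.1827] [0.3625 0.3668]
scene tip [ 0.5539 -0.1714  0.09  ]
base corners [ 0.6393 -0.1418] [ 0.4898 -0.1053] [ 0.4206 -0.4241]
others [ 0.5307 -0.0162] [ 0.4043 -0.0283] [0.3503 0.0675] [0.7149 0.2502] [0.8068 0.1122] [ 0.7426 -0.0866]
```

View pics/cr.png

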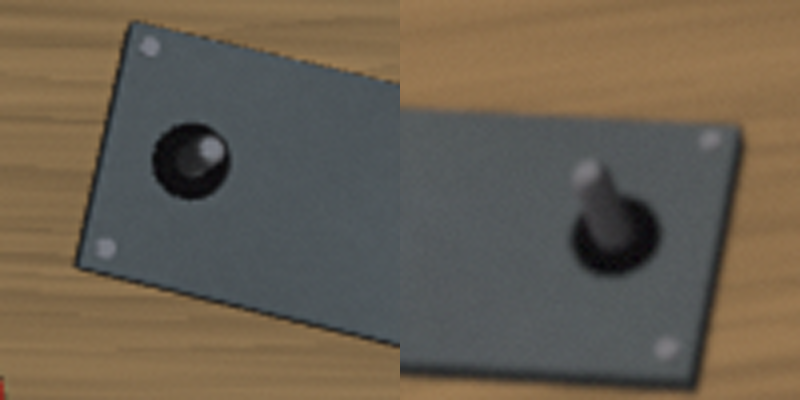

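The top crop shows the seat centred at full-image pixel (397.8, 225.3) and the tip at (402.5, 222.5). In the scene view they are at about (219, 219) and (212, 203). I'll move over the near drum next.

Request:
apply_moves(
  plan=[
    [-0.034,-0.035,0.0025,0,0,0,-1],
    [-0.034,-0.035,0.0025,0,0,0,-1],
    [-0.034,-0.035,0.0025,0,0,0,-1],
    [-0.034,-0.035,0.0025,0,0,0,-1],
    [-0.034,-0.035,0.0025,0,0,0,-1],
    [-0.034,-0.035,0.0025,0,0,0,-1],
    [-0.034,-0.035,0.0025,0,0,0,-1],
    [-0.034,-0.035,0.0025,0,0,0,-1],
  ],
  force=40,
)

```text
t: 1.1
tcp_pos: [0.3648, 0.2438, 0.2111]
tool_rot: [0.155, 0.988, -0.0, -0.0]
force: [0.6, -0.8, 0.6]
finger_gap: 1.005
gripper_force: 0.0
```

Request:
apply_moves(
  plan=[
    [-0.034,-0.035,0.0025,0,0,0,-1],
    [-0.034,-0.035,0.0025,0,0,0,-1],
    [-0.034,-0.035,0.0025,0,0,0,-1],
    [-0.034,-0.035,0.0025,0,0,0,-1],
    [0,0,0,0,0,0,-1],
    [0,0,0,0,0,0,-1],
  ],
)

```text
t: 1.85
tcp_pos: [0.4502, 0.0706, 0.201]
tool_rot: [0.155, 0.988, 0.0, -0.001]
force: [-0.7, 0.3, -0.8]
finger_gap: 0.999
gripper_force: 0.0
```

```bash
cat >> h.py <<'E'
def rel(target,s):
    return Ro.from_quat(s["tool_rot"]).inv().apply(np.array(target)-s["tcp_pos"])
E
python3 - <<'E'
from h import *
s=sense();print(s["tcp_pos"],s["q"],s["tool_rot"],s["force"])
T=cam("top")
print("seat top",ray(T,(397.75,225.25),.028),"tip",ray(T,(402.5,222.5),.09),"scene seat",ray(cam("scene"),(219,219),.028),ray(cam("scene"),(212,203),.09))
W=cam("wrist",s);im=snapshot("wrist")[:,:,::-1].copy();cv2.imwrite("pics/w1.png",im)
for z in(.056,0):cv2.polylines(im,[np.int32(proj(W,circ(.4505,.0685,.029,z)))],1,(0,255,0))
cv2.imwrite("pics/w1o.png",im)
E
```

```text
[0.4502 0.0706 0.201 ] [-0.0907  0.3494  1.876   0.0005  0.918  -1.3502] [ 0.1552  0.9879  0.0001 -0.0009] [-0.7316  0.277  -0.8126]
seat top [ 0.5527 -0.1753  0.028 ] tip [ 0.5515 -0.1757  0.09  ] scene seat [ 0.5547 -0.1752  0.028 ] [ 0.5533 -0.1754  0.09  ]
```

View pics/w1o.png

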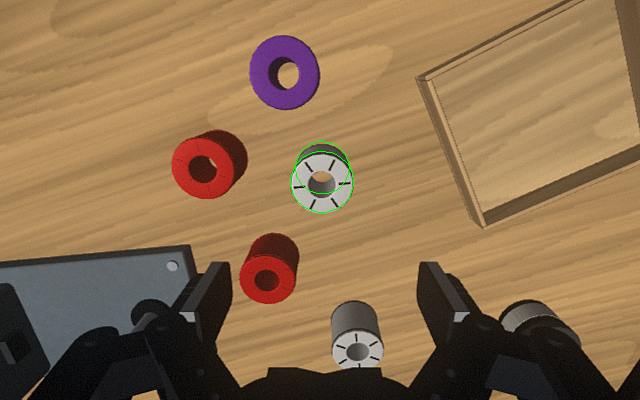

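The overlay fits: the drum's top face is at about (322, 183), matching (0.4505, 0.0685). Next I'll descend and grip it.

Request:
apply_moves(
  plan=[
    [-0.001,-0.002,0.045,0,0,0,-1],
    [0,0,0.045,0,0,0,-1],
    [0,0,0.045,0,0,0,-1],
    [0,0,0.04,0,0,0,-1],
    [0,0,0.011,0,0,0,-1],
    [0,0,0,0,0,0,-1],
    [0,0,0,0,0,0,1],
    [0,0,0,0,0,0,1],
  ],
  force=40,
)

```text
t: 2.9
tcp_pos: [0.4523, 0.0682, 0.0171]
tool_rot: [0.155, 0.988, 0.0, 0.002]
force: [1.1, 0.1, 3.3]
finger_gap: 0.682
gripper_force: 41.8
```

Request:
apply_moves(
  plan=[
    [0,0,0,0,0,0,1],
    [0,0,0,0,0,0,1],
    [0,0,-0.01,0,0,0,1],
    [0,0,-0.03,0,0,0,1],
    [0,0,-0.04,0,0,0,1],
    [0,0,-0.02,0,0,0,1],
    [0,0,0,0,0,0,1],
    [0,0,0,0,0,0,1],
  ],
)

```text
t: 3.9
tcp_pos: [0.4507, 0.0682, 0.115]
tool_rot: [0.155, 0.988, -0.0, -0.001]
force: [0.0, -0.1, -4.2]
finger_gap: 0.678
gripper_force: 45.1
```

Request:
apply_moves(
  plan=[
    [0,0,0,0,0,0,1],
    [0,0,0,0,0,0,1],
  ],
)

```text
t: 4.15
tcp_pos: [0.4509, 0.0682, 0.1145]
tool_rot: [0.155, 0.988, -0.0, -0.001]
force: [0.2, -0.6, -4.6]
finger_gap: 0.68
gripper_force: 45.1
```

It weighs about 4.4 N, so this is the full drum and it goes on the spindle. First I'll stop beside the spindle and look.

Request:
apply_moves(
  plan=[
    [0,0,-0.05,0,0,0,1],
    [-0.033,-0.023,0,0,0,0,1],
    [-0.034,-0.023,0,0,0,0,1],
    [-0.034,-0.023,0,0,0,0,1],
    [-0.034,-0.023,0,0,0,0,1],
    [-0.034,-0.023,0,0,0,0,1],
    [-0.034,-0.023,0,0,0,0,1],
    [-0.03,-0.021,0,0,0,0,1],
  ],
)

```text
t: 5.15
tcp_pos: [0.6248, -0.1555, 0.1638]
tool_rot: [0.155, 0.988, 0.0, -0.001]
force: [0.3, -0.6, -4.9]
finger_gap: 0.676
gripper_force: 46.7
```

Request:
apply_moves(
  plan=[
    [0,0,0,0,0,0,1],
    [0,0,0,0,0,0,1],
    [0,0,0,0,0,0,1],
  ],
)

```text
t: 5.52
tcp_pos: [0.6235, -0.1532, 0.1645]
tool_rot: [0.154, 0.988, 0.0, -0.001]
force: [0.2, 0.4, -5.0]
finger_gap: 0.681
gripper_force: 46.7
```

```bash
python3 - <<'E'
from h import *
s=sense();print(s["tcp_pos"],s["tool_rot"],s["force"],s["ft_torque"])
W=cam("wrist",s);im=snapshot("wrist")[:,:,::-1].copy();cv2.imwrite("pics/w2.png",im)
x,y,z=s["tcp_pos"]
M=cv2.resize(im,None,fx=1.6,fy=1.6,interpolation=cv2.INTER_CUBIC)
def dr(c,col):cv2.polylines(M,[np.int32(1.6*(proj(W,c)+.5))],1,col)
dr(circ(.553,-.1753,.024,.028),(0,255,0));dr(circ(.553,-.1753,.006,.09),(0,255,255))
dr(circ(x,y,.029,z+.0395),(255,0,255))
dr(circ(x,y,.0125,z+.0395),(255,0,255))
c=proj(W,[[.553,-.1753,.09]])[0];print(c,proj(W,[[x,y,z+.04]]))
cv2.imwrite("pics/w2o.png",M[:600,120:920])
E
```

```text
[ 0.6235 -0.1532  0.1645] [ 0.1544  0.988   0.0004 -0.0013] [ 0.2499  0.3682 -5.0355] [ 0.0331  0.0426 -0.0175]
[259.4252 122.9556] [[324.9305 315.1335]]
```

View pics/w2o.png

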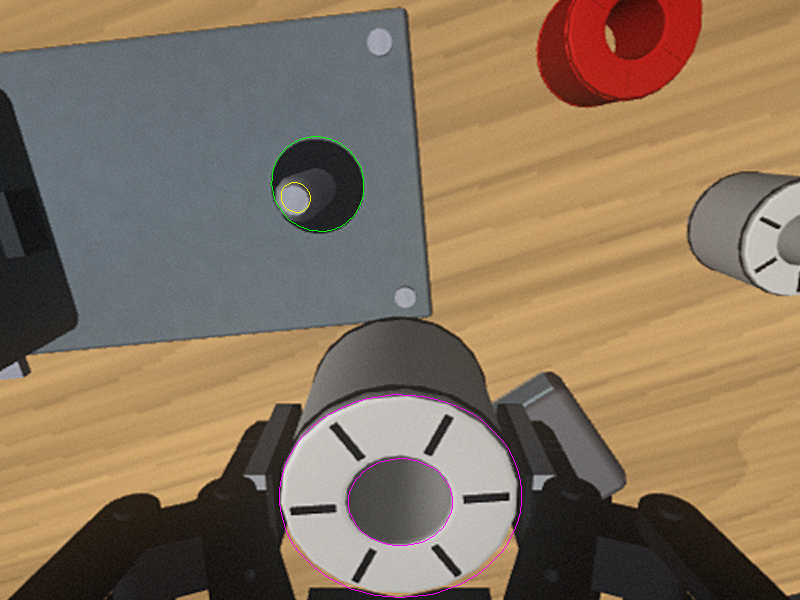

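The spindle estimate matches: the seat and tip overlays fit, with the tip near crop (294, 198). The held drum's lower rim is slightly off the model, so I'll check it for tilt.

```bash
python3 - <<'E'
from h import *
from scipy.optimize import least_squares
im=cv2.imread("pics/w2.png");s=sense();W=cam("wrist",s);x,y,z=s["tcp_pos"]
g=cv2.cvtColor(im,cv2.COLOR_BGR2GRAY);hs=cv2.cvtColor(im,cv2.COLOR_BGR2HSV)
m=((g>165)&(hs[...,1]<40)).astype(np.uint8)
n,l,st,_=cv2.connectedComponentsWithStats(m);k=l[300,310] or l[345,330]
k=max(range(1,n),key=lambda i:st[i,4]*(abs(st[i,0]+st[i,2]/2-325)<30));m=(l==k).astype(np.uint8);print(st[k])
cs,h=cv2.findContours(m,cv2.RETR_CCOMP,cv2.CHAIN_APPROX_NONE)
o=cv2.convexHull(max(cs,key=len));print("outer ellipse",cv2.fitEllipse(o))
inn=sorted([c for c,hh in zip(cs,h[0]) if hh[3]>=0],key=len)[-1];print("bore",cv2.fitEllipse(inn))
for r in(.029,.0125):print("model",cv2.fitEllipse(np.float32(proj(W,circ(x,y,r,z+.0395)))))
p=o[:,0].astype(float);p=p[p[:,1]<365];q=inn[:,0].astype(float)
R0=Ro.from_quat(s["tool_rot"]).as_matrix()
def f(v):
    e=[]
    for pts,r in((p,.0285),(q,.0125)):
        b=np.linspace(0,2*np.pi,360);X=np.c_[r*np.cos(b),r*np.sin(b),0*b]@Ro.from_rotvec([v[3],v[4],0]).as_matrix().T+v[:3]
        P=proj(W,X@R0.T+s["tcp_pos"]);e.append(np.linalg.norm(pts[:,None]-P[None],axis=2).min(1)*(400/len(pts))**.5)
    return np.concatenate(e)
r=least_squares(f,[0,0,-.0395,0,0],x_scale=[.001]*3+[.02]*2,loss="soft_l1",diff_step=1e-3);print("tool-frame face centre,tilt",r.x,r.cost)
print("wz",s["force"],"->spindle in tool",rel([.553,-.1753,z],s))
E
```

```text
[  251   248   146   122 10075]
outer ellipse ((323.63507080078125, 308.47357177734375), (122.25608825683594, 146.491943359375), 90.57600402832031)
bore ((323.4075927734375, 312.1243896484375), (57.00040054321289, 68.0606918334961), 88.46675109863281)
model ((324.8948669433594, 309.6145324707031), (126.48419189453125, 151.657958984375), 89.72048950195312)
model ((324.9079895019531, 313.4656677246094), (54.270999908447266, 65.22093200683594), 89.72137451171875)
tool-frame face centre,tilt [-0.0007 -0.0005 -0.0378  0.0132 -0.0573] 325.8804447059596
wz [-0.1139  0.0096 -4.6704] ->spindle in tool [ 0.0607 -0.0425  0.0001]
```

No tilt: the ellipse aspect ratios match, and the offset is under 1 mm. I'll shift over the spindle.

Request:
apply_moves(
  plan=[
    [0.03,-0.021,0,0,0,0,1],
    [0.03,-0.021,0,0,0,0,1],
    [0,0,0,0,0,0,1],
    [0,0,0,0,0,0,1],
    [0,0,0,0,0,0,1],
  ],
)

```text
t: 6.2
tcp_pos: [0.5558, -0.1759, 0.1657]
tool_rot: [0.154, 0.988, -0.0, 0.001]
force: [0.6, -0.0, -4.8]
finger_gap: 0.677
gripper_force: 46.7
```

```bash
python3 - <<'E'
from h import *
r=[]
for i in range(4):
    s=sense();im=snapshot("wrist") if i else None;r.append(s["tcp_pos"])
print(np.array(r),rel([.553,-.1753,.044],s),s["force"])
im=snapshot("top")[:,:,::-1];im2=snapshot("scene")[:,:,::-1]
cv2.imwrite("pics/s3.png",np.hstack([cv2.resize(im2[140:240,165:265],(400,400),interpolation=cv2.INTER_CUBIC),cv2.resize(im[185:285,350:450],(400,400),interpolation=cv2.INTER_CUBIC)]))
E
```

```text
[[ 0.5558 -0.1759  0.1657]
 [ 0.5558 -0.1759  0.1657]
 [ 0.5557 -0.1759  0.1655]
 [ 0.5555 -0.1759  0.1654]] [ 0.0026 -0.0002  0.1214] [ 0.1321 -0.0727 -4.7836]
```

View pics/s3.png

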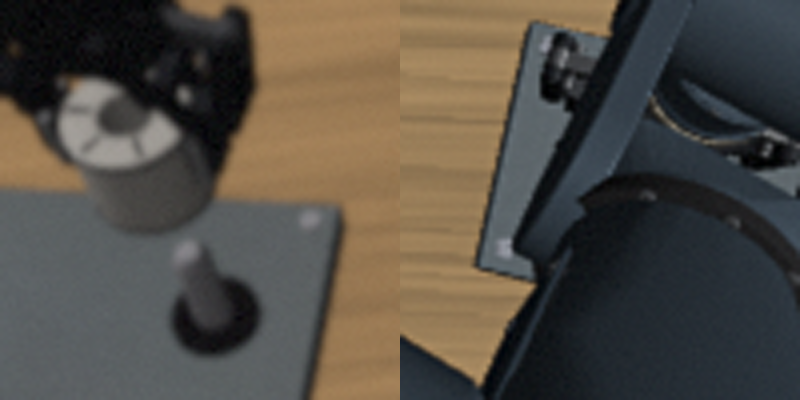

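The scene view shows the drum above the spindle. I'll apply half of the x-offset and lower to just above the tip.

Request:
apply_moves(
  plan=[
    [0.0015,0,0.02,0,0,0,1],
    [0,0,0.012,0,0,0,1],
    [0,0,0.0,0,0,0,1],
    [0,0,0,0,0,0,1],
    [0,0,0,0,0,0,1],
  ],
)

```text
t: 7.08
tcp_pos: [0.5538, -0.1759, 0.134]
tool_rot: [0.155, 0.988, -0.0, 0.001]
force: [-0.0, 0.4, -4.9]
finger_gap: 0.681
gripper_force: 46.7
```

```bash
python3 - <<'E'
from h import *
s=sense();print(s["tcp_pos"],rel([.553,-.1753,.044],s),s["force"])
x,y,z=s["tcp_pos"]
C=cam("scene");im=snapshot("scene")[:,:,::-1].copy()
M=cv2.resize(im[140:240,165:265],(600,600),interpolation=cv2.INTER_CUBIC)
def dr(c,col):cv2.polylines(M,[np.int32(6*(proj(C,c)-[165,140]+.5))],1,col)
for zz in(z-.0165,z+.0395):dr(circ(x,y,.029,zz),(255,0,255))
dr(circ(.553,-.1753,.024,.028),(0,255,0));dr(circ(.553,-.1753,.006,.09),(0,255,255))
cv2.imwrite("pics/s4.png",M)
E
```

```text
[ 0.5538 -0.1759  0.134 ] [0.0011 0.0004 0.09  ] [-0.0388  0.3511 -4.9041]
```

View pics/s4.png

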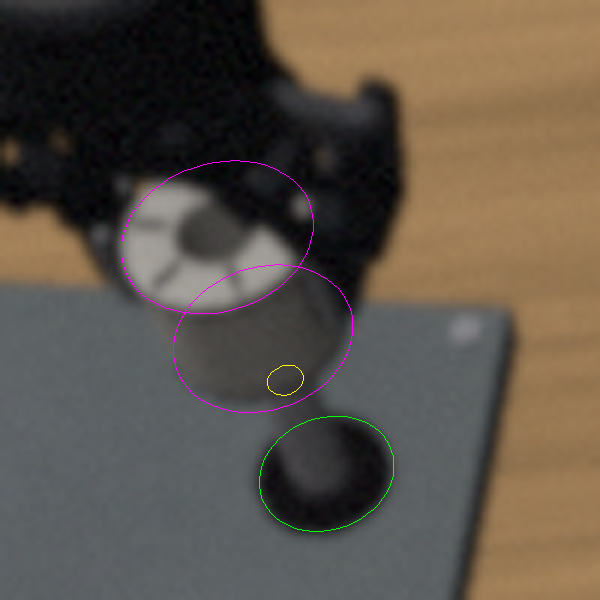

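Drum and spindle models agree with the image. I'll lower it onto the tip.

Request:
apply_moves(
  plan=[
    [0.0007,0.0003,0.015,0,0,0,1],
    [0,0,0.01,0,0,0,1],
    [0,0,0.008,0,0,0,1],
    [0,0,0.006,0,0,0,1],
    [0,0,0,0,0,0,1],
  ],
)

```text
t: 7.75
tcp_pos: [0.5524, -0.175, 0.0936]
tool_rot: [0.155, 0.988, 0.0, -0.001]
force: [0.5, 0.5, -4.9]
finger_gap: 0.677
gripper_force: 46.7
```

```bash
python3 -c "
from h import *
s=sense();print(s['tcp_pos'],rel([.553,-.1753,.044],s),s['force'],s['ft_torque'])"
```

```text
[ 0.5524 -0.175   0.0936] [-0.0008 -0.0001  0.0496] [ 0.4801  0.4559 -4.9459] [ 0.0119  0.0207 -0.0436]
```

Threaded without contact force, with 49 mm to go.

Request:
apply_moves(
  plan=[
    [0,0,0.012,0,0,0,1],
    [0,0,0.012,0,0,0,1],
    [0,0,0.01,0,0,0,1],
    [0,0,0.005,0,0,0,1],
    [0,0,0.003,0,0,0,1],
    [0,0,0,0,0,0,1],
  ],
)

```text
t: 8.5
tcp_pos: [0.5527, -0.1751, 0.0522]
tool_rot: [0.155, 0.988, 0.0, -0.0]
force: [-0.6, -0.7, -5.0]
finger_gap: 0.683
gripper_force: 46.7
```

Request:
apply_moves(
  plan=[
    [0,0,0.002,0,0,0,1],
    [0,0,0.002,0,0,0,1],
    [0,0,0,0,0,0,1],
  ],
)

```text
t: 8.88
tcp_pos: [0.5526, -0.1751, 0.0483]
tool_rot: [0.155, 0.988, 0.0, -0.0]
force: [-0.5, 0.8, -5.1]
finger_gap: 0.677
gripper_force: 46.7
```

Request:
apply_moves(
  plan=[
    [0,0,0.0015,0,0,0,1],
    [0,0,0.001,0,0,0,1],
    [0,0,0,0,0,0,1],
  ],
)

```text
t: 9.25
tcp_pos: [0.5526, -0.1751, 0.0457]
tool_rot: [0.155, 0.988, 0.0, -0.0]
force: [-0.4, -0.4, -4.0]
finger_gap: 0.679
gripper_force: 46.7
```

Request:
apply_moves(
  plan=[
    [0,0,0.001,0,0,0,1],
    [0,0,0,0,0,0,1],
  ],
)

```text
t: 9.5
tcp_pos: [0.5527, -0.1752, 0.0452]
tool_rot: [0.155, 0.988, -0.0, 0.0]
force: [-1.4, 0.5, -0.9]
finger_gap: 0.677
gripper_force: 47.0
```

Seat contact. I'll press a touch further, then release and retreat.

Request:
apply_moves(
  plan=[
    [0,0,0.0005,0,0,0,1],
    [0,0,0,0,0,0,1],
    [0,0,0,0,0,0,-0.55],
    [0,0,0,0,0,0,-0.55],
    [0,0,0,0,0,0,-1],
    [0,0,0,0,0,0,-1],
    [0,0,-0.01,0,0,0,-1],
    [0,0,-0.02,0,0,0,-1],
  ],
)

```text
t: 10.5
tcp_pos: [0.5522, -0.1749, 0.0744]
tool_rot: [0.155, 0.988, 0.0, -0.001]
force: [-0.4, -0.8, 0.3]
finger_gap: 0.999
gripper_force: 0.0
```

Request:
apply_moves(
  plan=[
    [0,0,-0.04,0,0,0,-1],
    [0,0,-0.05,0,0,0,-1],
    [0,0,-0.05,0,0,0,-1],
    [0,0,0,0,0,0,-1],
    [0,0,0,0,0,0,-1],
  ],
)

```text
t: 11.12
tcp_pos: [0.5522, -0.1748, 0.2145]
tool_rot: [0.155, 0.988, 0.0, -0.0]
force: [0.7, -0.3, -0.9]
finger_gap: 1.003
gripper_force: 0.0
```

```bash
python3 - <<'E'
from h import *
s=sense();print(s["tcp_pos"],s["force"],s["q"]);print("->drum A hover",rel([.647,.0465,.2],s),"tool yaw ok")
C=cam("wrist",s);im=snapshot("wrist")[:,:,::-1].copy();cv2.imwrite("pics/w5.png",im)
def dr(c,col):cv2.polylines(im,[np.int32(proj(C,c)+.5)],1,col)
dr(circ(.553,-.1753,.029,.084),(255,0,255));dr(circ(.553,-.1753,.006,.09),(0,255,255));dr(circ(.647,.0465,.029,.056),(0,255,0))
cv2.imwrite("pics/w5o.png",im)
E
```

```text
[ 0.5522 -0.1748  0.2145] [ 0.6512 -0.339  -0.8926] [-0.4995  0.4859  1.5679  0.      1.088  -1.7595]
->drum A hover [-0.0226  0.2397  0.0145] tool yaw ok
```

View pics/w5o.png

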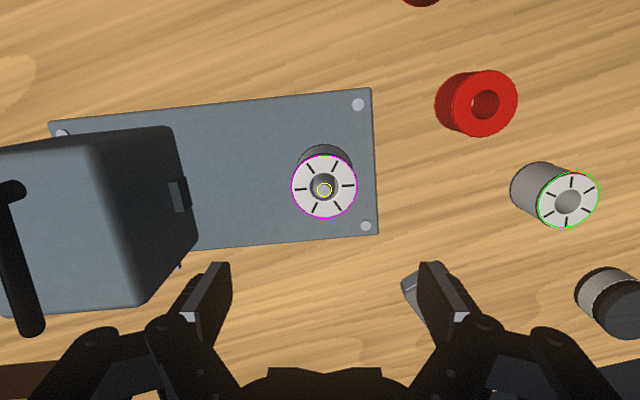

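The full drum sits home: its top face is at (323, 186), matching the home-height overlay. The second drum's overlay at (568, 199) fits too, so I'll fetch that one.

Request:
apply_moves(
  plan=[
    [-0.005,0.048,0,0,0,0,-1],
    [-0.005,0.048,0,0,0,0,-1],
    [-0.005,0.048,0,0,0,0,-1],
    [-0.004,0.048,0,0,0,0,-1],
    [-0.004,0.048,0,0,0,0,-1],
    [0,0,0.05,0,0,0,-1],
    [0,0,0.05,0,0,0,-1],
    [0,0,0,0,0,0,-1],
  ],
)

```text
t: 12.18
tcp_pos: [0.6429, 0.047, 0.1081]
tool_rot: [0.155, 0.988, -0.0, -0.007]
force: [-0.8, -0.2, -0.5]
finger_gap: 0.997
gripper_force: 0.0
```

Request:
apply_moves(
  plan=[
    [0,0,0,0,0,0,-1],
    [0,0,0,0,0,0,-1],
  ],
)

```text
t: 12.42
tcp_pos: [0.6497, 0.0459, 0.1166]
tool_rot: [0.155, 0.988, 0.0, 0.002]
force: [0.2, 0.4, -0.3]
finger_gap: 0.999
gripper_force: 0.0
```

```bash
python3 - <<'E'
from h import *
s=sense();print(s["tcp_pos"],rel([.647,.0465,.0155],s))
C=cam("wrist",s);im=snapshot("wrist");hs=cv2.cvtColor(im,cv2.COLOR_RGB2HSV)
m=((hs[...,2]>165)&(hs[...,1]<40)).astype(np.uint8)
n,l,st,ce=cv2.connectedComponentsWithStats(m);p=proj(C,[[.647,.0465,.056]])[0]
for i in range(1,n):
    if st[i,4]>400:
        o=cv2.convexHull(np.argwhere(l==i)[:,::-1].astype(np.float32));e=cv2.fitEllipse(o);print(e,ray(C,e[0],.056))
print(p)
E
```

```text
[0.6497 0.0459 0.1166] [ 0.0032 -0.0004  0.1011]
((322.70281982421875, 212.63259887695312), (77.26842498779297, 82.56781005859375), 90.29460906982422) [0.6472 0.0456 0.056 ]
[323.9097 212.0211]
```

Request:
apply_moves(
  plan=[
    [0.002,-0.0005,0.04,0,0,0,-1],
    [0,0,0.04,0,0,0,-1],
    [0,0,0.02,0,0,0,-1],
    [0,0,0,0,0,0,-1],
    [0,0,0,0,0,0,1],
    [0,0,0,0,0,0,1],
    [0,0,0,0,0,0,1],
    [0,0,0,0,0,0,1],
  ],
  force=40,
)

```text
t: 13.48
tcp_pos: [0.6476, 0.0463, 0.0165]
tool_rot: [0.155, 0.988, 0.0, 0.002]
force: [0.4, 0.3, 6.4]
finger_gap: 0.678
gripper_force: 43.2
```

Request:
apply_moves(
  plan=[
    [0,0,-0.01,0,0,0,1],
    [0,0,-0.03,0,0,0,1],
    [0,0,-0.045,0,0,0,1],
    [0,0,-0.045,0,0,0,1],
    [0,0,0,0,0,0,1],
    [0,0,0,0,0,0,1],
    [0,0,0,0,0,0,1],
  ],
)

```text
t: 14.35
tcp_pos: [0.6445, 0.0466, 0.1426]
tool_rot: [0.155, 0.988, -0.0, -0.002]
force: [0.2, 0.0, -1.2]
finger_gap: 0.677
gripper_force: 43.1
```

```bash
python3 - <<'E'
from h import *
s=sense();print(s["tcp_pos"],s["force"],rel([.4573,.2889,.023],s))
E
```

```text
[0.6445 0.0466 0.1426] [ 0.2361  0.0221 -1.1721] [0.2519 0.1735 0.1204]
```

It weighs about 1 N, so it is the used-up drum. It goes to the tray.

Request:
apply_moves(
  plan=[
    [0.036,0.025,0,0,0,0,1],
    [0.036,0.025,0,0,0,0,1],
    [0.036,0.025,0,0,0,0,1],
    [0.036,0.025,0,0,0,0,1],
    [0.036,0.025,0,0,0,0,1],
    [0.036,0.025,0,0,0,0,1],
    [0.036,0.024,0,0,0,0,1],
    [0,0,0,0,0,0,1],
  ],
)

```text
t: 15.35
tcp_pos: [0.4558, 0.2907, 0.1429]
tool_rot: [0.153, 0.988, -0.001, -0.002]
force: [-0.4, -0.7, -1.3]
finger_gap: 0.683
gripper_force: 43.1
```

Request:
apply_moves(
  plan=[
    [0,0,0,0,0,0,1],
    [0,0,0.04,0,0,0,1],
    [0,0,0.04,0,0,0,1],
    [0,0,0.025,0,0,0,1],
    [0,0,0.008,0,0,0,1],
    [0,0,0,0,0,0,1],
    [0,0,0,0,0,0,1],
  ],
)

```text
t: 16.23
tcp_pos: [0.4603, 0.2892, 0.0323]
tool_rot: [0.155, 0.988, 0.001, 0.001]
force: [0.1, -0.1, -0.7]
finger_gap: 0.675
gripper_force: 43.1
```

Request:
apply_moves(
  plan=[
    [0,0,0.006,0,0,0,1],
    [0,0,0.003,0,0,0,1],
    [0,0,0.001,0,0,0,1],
    [0,0,0,0,0,0,1],
  ],
)

```text
t: 16.73
tcp_pos: [0.459, 0.2893, 0.0216]
tool_rot: [0.155, 0.988, -0.0, -0.0]
force: [-1.3, -0.3, 1.4]
finger_gap: 0.68
gripper_force: 43.3
```

Request:
apply_moves(
  plan=[
    [0,0,0,0,0,0,-0.55],
    [0,0,0,0,0,0,-0.55],
    [0,0,0,0,0,0,-1],
    [0,0,0,0,0,0,-1],
    [0,0,-0.02,0,0,0,-1],
    [0,0,-0.05,0,0,0,-1],
    [0,0,-0.05,0,0,0,-1],
    [0,0,-0.05,0,0,0,-1],
  ],
)

```text
t: 17.73
tcp_pos: [0.4589, 0.289, 0.1928]
tool_rot: [0.155, 0.988, -0.0, -0.0]
force: [0.7, -0.5, 0.1]
finger_gap: 1.002
gripper_force: 0.0
```

Request:
apply_moves(
  plan=[
    [0.04,0,-0.03,0,0,0,-1],
    [0,0,0,0,0,0,-1],
    [0,0,0,0,0,0,-1],
  ],
)

```text
t: 18.1
tcp_pos: [0.4211, 0.3013, 0.2211]
tool_rot: [0.155, 0.988, -0.0, 0.0]
force: [-1.3, 0.2, -0.3]
finger_gap: 1.0
gripper_force: 0.0
```

```bash
python3 - <<'E'
from h import *
im=snapshot("scene")[:,:,::-1].copy();C=cam("scene")
for z,c in((.084,(255,0,255)),(.028,(0,255,0))):cv2.polylines(im,[np.int32(proj(C,circ(.553,-.1753,.029,z))+.5)],1,c)
s=sense();print(s["tcp_pos"],s["t"])
cv2.imwrite("pics/end.png",im)
E
```

```text
[0.4212 0.3012 0.2206] 18.15
```

View pics/end.png

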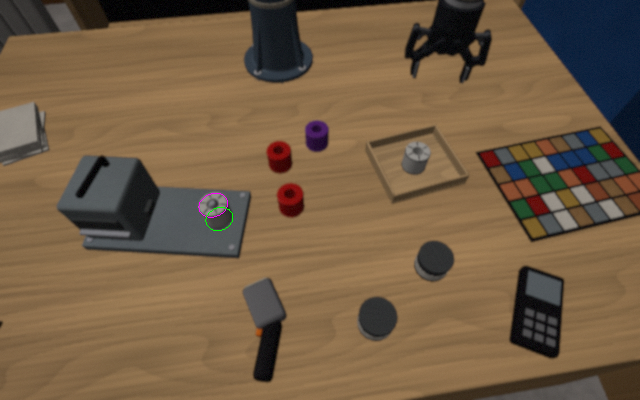

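The full drum is home on the spindle at (213, 205) and the used-up one stands in the tray at (416, 157). The tins and scanner are unmoved.

```bash
python3 -c "
from station import *
print(sign_off())"
```

```text
the job is handed in; nothing more can be done
None
```

I mounted the full drum (about 4.4 N when lifted) home on the spindle, stood the used-up one (about 1 N) on the tray floor, left the tins and scanner in place, and handed the job in at about 18 s; the sign-off returned no verdict.

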